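Take the packing pile apart and put each thing in its own place

TASK

A chocolate bar, a carton, a round box and a rubber stamp have been left in one pile on the packing table. Take the pile apart from the top down, one thing at a time: stand the stamp on the ink pad, set the round box in the round coaster, lay the carton in the shallow tray and lay the bar on the long board, each flat, well centred and lined up with the long side of its place, and let go of everything. Do not disturb the two ribbon spools.

Things in the scene. Friction and masses are not known exactly. Their poses are not given: they have to be found in the camera images.
- stamp: Rubber stamp on top of the pile: wooden block 30 x 50 x 18 mm (x, y, z) with an upright black turned handle, at most 28 mm thick, reaching up to 70 mm above the underside; grip the handle about 45 mm above the underside, from any direction. Origin: centre of the underside, z up; long side of the block along y.
- round_box: Closed round chip-wood box, diameter 68 mm, height 30 mm, second from the top; it rests on the carton and carries the stamp. The lid does not come off. Origin: centre of the underside, z up; x and y have no meaning.
- carton: Dark brown carton with a large white label on its upper face, lying flat, 62 x 98 x 26 mm (x, y, z), third from the top: it lies on the bar along it and carries the round box. Grip across the 62 mm width. Origin: centre of the underside, z up; long side along y.
- bar: Flat wrapped chocolate bar at the bottom of the pile, on the table: 56 mm wide (x), 124 mm long (y; 139 mm with the crimped wrapper ends, which are soft looks only), 11 mm thick. Grip across the width. Origin: centre of the underside, z up; long side along y.
- ink_pad: Closed dark blue tin ink pad, place of the stamp: 60 x 90 mm (x, y), flat top 16 mm above the table, fixed to the table. Origin: centre of the underside, z up; long side along y.
- coaster: Round plain wooden coaster, place of the round box: outer diameter 96 mm, floor 6 mm above the table, rim 4 mm wide standing 10 mm above the table (inner diameter 88 mm). Fixed. Origin: centre of the underside, z up; x and y have no meaning.
- carton_tray: Shallow rectangular plain wooden tray, place of the carton: outside 84 x 118 mm (x, y), floor 6 mm above the table, lip 3 mm wide all round standing 10 mm above the table (inside 78 x 112 mm). Fixed. Origin: centre of the underside, z up; long side along y.
- bar_board: Long flat plain wooden board with a cork inlay and no lip, place of the chocolate bar: 70 x 150 mm (x, y), top 10 mm above the table. Fixed. Origin: centre of the underside, z up; long side along y.
- spool_right: Bystander: loose ribbon spool lying flat at the right of the work, diameter 77 mm, height 28 mm. Leave it alone. Origin: centre of the underside. Beside it, fixed: a bag sealer, its raised arm climbing from 0.09 m high at x 0.51, y -0.29 to 0.25 m at x 0.80, y -0.08; keep clear.
- spool_left: Bystander: loose ribbon spool lying flat at the left front of the work, diameter 73 mm, height 28 mm. Leave it alone. Origin: centre of the underside. Behind it, fixed, keep clear: a ribbon stand 0.18 m high round x 0.58, y 0.30, and a paper bag 0.5 m high, its nearest corner at x 0.69, y 0.12.

How it is judged:
By the outcome, as a careful person would: the job done as asked, in the order asked, and still so for the second after the job is handed in, with the robot touching nothing.
It also fails if it takes over 128 s, if anything falls off the work surface, if the arm or the gripper's body presses on something with over 40 N, if the wrist force passes 120 N, or if a joint passes its speed limit or range.

ROBOT

A 6-joint arm with a two-finger parallel gripper is mounted at the origin on a cart in front of the work surface, level with it; the furniture and walls round the work are solid. World frame = base frame: x ahead of the robot, y to its left, z up, the work surface at z = 0. Lengths are in m, angles in degrees, forces in N, time in s.
With the tool pointing down it reaches from about 0.4 to 0.825 m from the base axis. Payload 7 kg.
Tool frame: the origin (TCP) lies on the centre line of the jaws, within the pads' length; the fingertips stand 8 mm ahead of it and the grasp point (between the pads) lies 11 mm behind it; z points along the fingers, y is the line along which they close (so a half turn about z gives the same grasp; the last joint's range is limited). The gripper opens to 88 mm and grips with 3 to 60 N. Pads are 19 mm wide; open, the fingers measure 130 mm over their backs; the gripper's body (78 mm by 193 mm) begins 47 mm behind the grasp point.
Start: joints at [86.465, 20.546, 0.682, 0, -70.136, -16.507], TCP at [0.231, 0.634, 0.235] pointing down, gripper open.
Joint ranges: [-176.03, 176.03], [-82.01, 121.73], [-58.28, 71.71], [-173.87, 95.51], [-174.79, -0.11], [-173.66, 173.66]. Speed limits (degrees/s): [136.94, 136.94, 172.46, 180, 180, 180].

INTERFACE

Orientations are given as [roll, pitch, yaw] about the fixed x, y, z axes, in that order (R = Rz(yaw) Ry(pitch) Rx(roll)).
In Python, from plant import ctrl, vision gives the robot as it stands. The module is installed in compiled form; this text tells all that it offers.
- The arm moves only by the tool move_arm, never from a script. Its argument "moves" is one flat list of numbers, 7 for each row, row after row: the finger opening in cm, from 0 to 8.76, then the shift along the tool's x, y, z in cm, then the turn, a rotation vector about the tool's x, y, z in rad. A call has 1 to 8 rows; each row shifts and turns the commanded pose from where the row before left it, along the tool's axes as they then stand; what a row does not reach is not made up. A row lasts 1/10 s, in which the tool goes at most 50 mm and 8.59 degrees, less where a joint would pass 70% of its speed; a pose out of reach is approached as far as the arm can. A call with a gripper value outside its range is refused whole. The fingers move at their own pace and stop on an object; the grip force is fixed at half the most. Time passes only in rows, so rows that do not move let the fingers close. It gives the time, the measured TCP pose, the force, the opening and the grip force at its end, in the units of the state.
- ctrl.get_obs(): the state, without advancing time (a new reading comes with each control period).
- vision.snapshot(name): name is "scene" or "top" or "wrist"; returns (picture, depth): 480x640x3 uint8, red, green, blue; 480x640 float32, m along the optical axis (not along the pixel's ray), 0 where there is no reading.
- vision.camera_model(name): a dict with "vertical_fov" (degrees; the focal length in pixels is half the picture's height over the tangent of half this angle, whatever the lens; pixels are square), "cx", "cy" (the principal point, pixels), "cam_to_world" (4x4, takes a point from camera to world coordinates). Camera axes: x right, y down, z forward; pixel columns grow to the right and rows downward; lengths in m; the calibration is good to about 2 mm. A picture is of the moment at which its call begins: read the wrist's pose just before it. camera_model takes no time and is no camera call; for the wrist camera it gives the pose at the moment of the call.
- ctrl.close_job(): hands the job in; it is judged then, once.
The state is a dict: "clock": time; "joint_pos": joint angles; "qvel": joint speeds; "tau": joint torques, N m; "tool_pos": TCP position; "orientation": TCP orientation; "force": force on the tool from outside, world axes, zero at the start; "moment": the same for the moment, N m; "opening": finger opening in m; "gripper_force": force on a finger pad.
Only numpy, scipy, OpenCV 4.12 (cv2) and the standard library are available. Lean on these libraries where they do the work, as an engineer would, in place of code of your own. Each camera call takes 0.05 s, during which the arm holds its last target. There are 200 camera calls.

## Working session

There is one attempt and no reset: what is moved stays moved. The work goes in short steps, Python scripts to look and compute and a tool call to move; the robot and the scene stay as the last step left them, time stands still between calls to the robot, and variables do not carry over. Pictures are saved under pics/ and viewed, at most 14 in all, crops included, and the job is handed in when it is done.

Besides the shell and the picture viewer there is one more tool, called after "Request:" by a JSON object that holds its "name" and its "arguments", one argument or row to a line. move_arm: Moves the arm, as the interface text tells. Its arguments: {"type":"object","properties":{"moves":{"type":"array"}},"required":["moves"]}

```bash
mkdir -p pics
cat > h.py <<'E'
import numpy as np, cv2
from plant import ctrl, vision
def cam(n):
    m=vision.camera_model(n); return 240/np.tan(np.radians(m['vertical_fov'])/2),m['cx'],m['cy'],np.array(m['cam_to_world'])
def snap(n,f=None):
    c=cam(n); p,d=vision.snapshot(n)
    if f: cv2.imwrite('pics/'+f+'.png',p[:,:,::-1])
    return p,d,c
def ray(c,uv,z):
    f,cx,cy,T=c; uv=np.atleast_2d(uv).astype(float)
    r=np.c_[(uv[:,0]-cx)/f,(uv[:,1]-cy)/f,np.ones(len(uv))]@T[:3,:3].T
    o=T[:3,3]; return (o+r*((z-o[2])/r[:,2])[:,None])[:,:2]
def cloud(c,d):
    f,cx,cy,T=c; v,u=np.mgrid[:480,:640]
    P=np.stack([(u-cx)/f*d,(v-cy)/f*d,d],-1)@T[:3,:3].T+T[:3,3]
    P[d==0]=np.nan; return P
E
python3 - <<'E'
from h import *
np.set_printoptions(precision=3,suppress=True)
for n in('top','scene'):
    p,d,c=snap(n,n+'0'); np.savez(n+'0',p=p,d=d,f=c[0],cx=c[1],cy=c[2],T=c[3]); print(n,c)
o=ctrl.get_obs();print(o)
E
```

```text
top (np.float64(451.0586109778275), 312.28165722418106, 242.89126134908304, array([[-0.014, -0.987,  0.157,  0.384],
       [-1.   ,  0.014, -0.001, -0.076],
       [-0.001, -0.157, -0.988,  1.019],
       [ 0.   ,  0.   ,  0.   ,  1.   ]]))
scene (np.float64(486.325707317889), 317.3306995012654, 239.04703169362017, array([[ 0.604, -0.322,  0.729, -0.373],
       [-0.797, -0.241,  0.554, -0.772],
       [-0.003, -0.916, -0.402,  0.579],
       [ 0.   ,  0.   ,  0.   ,  1.   ]]))
{'clock': 0.1, 'joint_pos': array([ 86.464,  20.588,   0.641,  -0.016, -70.139, -16.507]), 'qvel': array([ 0.015, -0.058,  0.142,  0.058,  0.013, -0.099]), 'tau': array([ -0.002, -58.416,  29.375,   7.015,   0.01 ,  -0.   ]), 'tool_pos': array([0.231, 0.634, 0.234]), 'orientation': array([179.914,  -0.01 , -20.048]), 'force': array([ 0.404, -0.285,  0.479]), 'moment': array([0.046, 0.076, 0.008]), 'gripper_force': 0.0, 'opening': 0.08761330456931259}
```

View pics/top0.png

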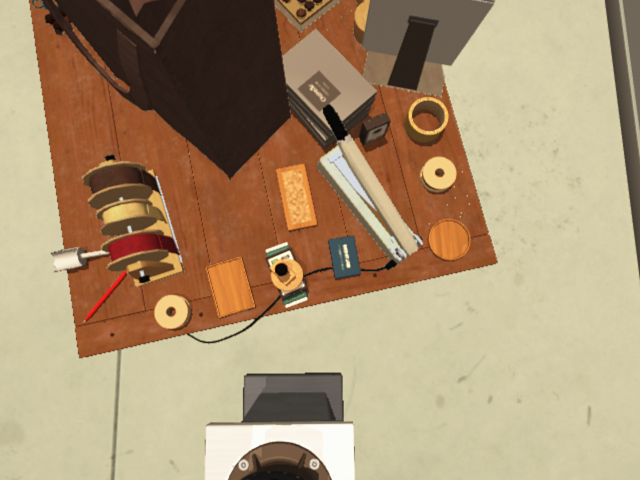

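View pics/scene0.png

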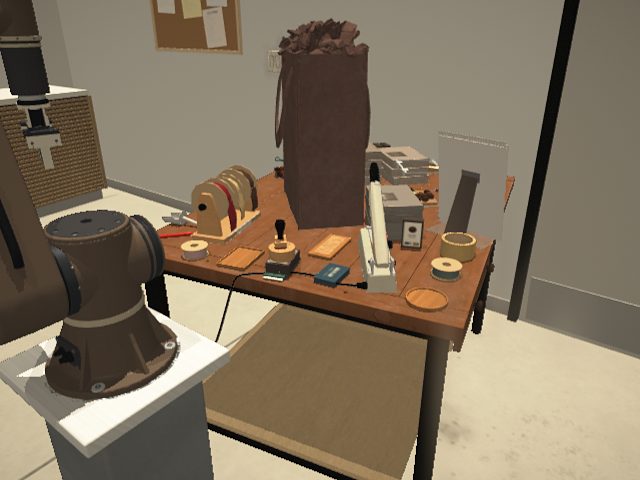

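The top view shows the pile near (285,272), ink pad (344,257), coaster (449,239), tray (231,287), board (296,197), and the spools at (172,312) and (438,174). The scene view agrees.

Run:
```python
from h import *
np.set_printoptions(precision=3,suppress=True)
D=np.load('top0.npz');c=(float(D['f']),float(D['cx']),float(D['cy']),D['T'])
for n,uv,z in [('pile bar?',(287,274),0.011),('handle',(281,268),.137),('ink',(344,257),.016),('coaster',(449,239),.01),('tray',(231,287),.01),('board',(296,197),.01),('spL',(172,312),.028),('spR',(438,174),.028)]: print(n,ray(c,uv,z))
P=cloud(c,D['d']);print(P[268,281],P[257,344],P[197,296])
hs=cv2.cvtColor(D['p'],cv2.COLOR_RGB2HSV)
for q in [(231,287),(296,197),(344,257),(449,239),(260,310),(200,200)]: print(q,hs[q[1],q[0]])
```

```text
pile bar? [[ 0.474 -0.02 ]]
handle [[ 0.475 -0.015]]
ink [[ 0.51  -0.148]]
coaster [[ 0.549 -0.388]]
tray [[0.447 0.105]]
board [[ 0.652 -0.041]]
spL [[0.394 0.23 ]]
spR [[ 0.696 -0.366]]
[ 0.475 -0.015  0.138] [ 0.51  -0.148  0.016] [ 0.652 -0.041  0.011]
(231, 287) [ 14 187 230]
(296, 197) [ 15 161 226]
(344, 257) [ 86  38 100]
(449, 239) [ 13 189 210]
(260, 310) [ 11 168 156]
(200, 200) [ 11 183 148]
```

Request:
{"name": "move_arm", "arguments": {
  "moves": [8.7, 3.0, 3.75, -1, 0, 0, 0, 8.7, 3.0, 3.75, -1, 0, 0, 0, 8.7, 3.0, 3.75, -1, 0, 0, 0, 8.7, 3.0, 3.75, -1, 0, 0, 0, 8.7, 3.0, 3.75, -1, 0, 0, 0, 8.7, 3.0, 3.75, -1, 0, 0, 0, 8.7, 3.0, 3.75, -1, 0, 0, 0, 8.7, 3.0, 3.75, -1, 0, 0, 0]
}}

```text
clock: 0.9
tool_pos: [0.354, 0.2679, 0.3149]
orientation: [-180.0, 0.0, -20.0]
force: [2.5, 0.9, 0.8]
opening: 0.0868
gripper_force: 0.0
```

```bash
cat >> h.py <<'E'
from scipy.spatial.transform import Rotation as Ro
def go(x,y,z,yaw=None,pos=None,rpy=None):
    """tool-axis shift (cm) and turn (rad) from measured (or given) pose to a tool-down pose"""
    o=ctrl.get_obs(); p=np.array(o['tool_pos'] if pos is None else pos); e=o['orientation'] if rpy is None else rpy
    R=Ro.from_euler('xyz',e,degrees=True); yw=e[2] if yaw is None else yaw
    G=Ro.from_euler('xyz',[180,0,yw],degrees=True)
    d=R.inv().apply(np.array([x,y,z])-p)*100; t=(R.inv()*G).as_rotvec()
    print('pose',p.round(4),np.round(e,2),'shift cm',d.round(2),'norm',np.linalg.norm(d).round(1),'turn',t.round(3))
E
python3 -c "
from h import *
go(.45,-.015,.33)"
```

```text
pose [0.354  0.2679 0.3149] [-179.99    0.    -20.01] shift cm [18.71 23.3  -1.52] norm 29.9 turn [-0.  0. -0.]
```

Request:
{"name": "move_arm", "arguments": {
  "moves": [8.7, 3.1, 3.8, -0.3, 0, 0, 0, 8.7, 3.1, 3.8, -0.3, 0, 0, 0, 8.7, 3.1, 3.8, -0.3, 0, 0, 0, 8.7, 3.1, 3.8, -0.3, 0, 0, 0, 8.7, 3.1, 3.8, -0.3, 0, 0, 0, 8.7, 3.0, 3.8, -0.3, 0, 0, 0, 8.7, 0, 0, 0, 0, 0, 0]
}}

```text
clock: 1.6
tool_pos: [0.4502, -0.0125, 0.3325]
orientation: [179.9, 0.0, -20.4]
force: [-0.9, 0.0, 0.2]
opening: 0.0869
gripper_force: 0.0
```

```bash
python3 -c "
from h import *
np.set_printoptions(precision=3,suppress=True)
p,d,c=snap('wrist','w1');print(c);go(.475,-.015,.33)
np.savez('w1',p=p,d=d,f=c[0],cx=c[1],cy=c[2],T=c[3])"
```

```text
(np.float64(411.5603015432273), 326.21942704812176, 245.8317308764988, array([[-0.349, -0.907, -0.235,  0.513],
       [-0.937,  0.338,  0.086, -0.037],
       [ 0.001,  0.25 , -0.968,  0.482],
       [ 0.   ,  0.   ,  0.   ,  1.   ]]))
pose [ 0.45  -0.011  0.332] [179.96   0.04 -20.39] shift cm [ 2.52 -0.45  0.22] norm 2.6 turn [0.001 0.001 0.   ]
```

View pics/w1.png

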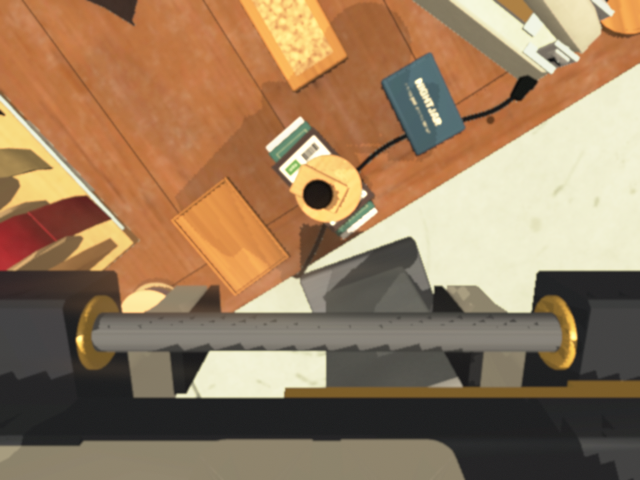

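The wrist view shows the pile at (325,190), tray (230,235), ink pad (423,104) and board (295,35). The stamp's block is edge-on to the light, so I'll use depth bands to separate the layers.

```bash
cat >> h.py <<'E'
def rect(pts,name=''):
    """min-area rect of xy points (m): centre, sides mm, world angle of long side"""
    (x,y),(w,h),a=cv2.minAreaRect((pts*1000).astype(np.float32))
    if w>h: L,W,ang=w,h,a
    else: L,W,ang=h,w,a+90
    ang=(ang+90)%180-90
    print(name,'c',np.round([x/1000,y/1000],4),'L,W',round(L,1),round(W,1),'long-axis',round(ang,1),'n',len(pts)); return x/1000,y/1000,ang
def big(m,seed=None):
    m=cv2.morphologyEx(m.astype(np.uint8),cv2.MORPH_OPEN,np.ones((3,3)))
    n,l,s,_=cv2.connectedComponentsWithStats(m)
    k=l[seed[1],seed[0]] if seed is not None and l[seed[1],seed[0]] else 1+np.argmax(s[1:,4])
    return l==k
def outl(m): return max(cv2.findContours(m.astype(np.uint8),cv2.RETR_EXTERNAL,cv2.CHAIN_APPROX_NONE)[0],key=len)[:,0,:]
E
python3 - <<'E'
from h import *
for n in('w1','top0'):
    D=np.load(n+'.npz');c=(float(D['f']),float(D['cx']),float(D['cy']),D['T'])
    P=cloud(c,D['d']);z=P[...,2];hs=cv2.cvtColor(D['p'],cv2.COLOR_RGB2HSV).astype(int)
    near=np.hypot(P[...,0]-.475,P[...,1]+.017)<.1
    for nm,lo,hi in[('handle',.10,.15),('stampblk',.077,.092),('box',.060,.074),('carton',.03,.043),('bar',.006,.018)]:
        m=near&(z>lo)&(z<hi)
        if m.sum()>10: q=big(m);rect(P[q][:,:2],n+' '+nm); print(np.median(z[q]).round(4))
    seeds={'w1':dict(tray=(230,235),ink=(395,90),board=(330,65)),'top0':dict(tray=(231,287),ink=(340,250),coaster=(449,239),board=(300,220),spL=(160,312),spR=(428,180))}[n]
    for nm,s in seeds.items():
        h=.016 if nm=='ink' else .028 if 'sp' in nm else .010
        m=(hs[...,0]>80)&(hs[...,0]<120)&(hs[...,2]<150) if nm=='ink' else (hs[...,2]>185)&(hs[...,0]<30)
        m=m&(z<.04)&(z>-.02); q=big(m,s); 
        rect(ray(c,outl(q),h),n+' '+nm)
E
```

```text
w1 handle c [ 0.4719 -0.0147] L,W 26.3 26.0 long-axis -21.2 n 747
0.1337
w1 stampblk c [ 0.4724 -0.0146] L,W 50.0 29.8 long-axis 42.7 n 945
0.0845
w1 box c [ 0.4654 -0.0249] L,W 67.3 61.3 long-axis -37.8 n 1893
0.0666
w1 carton c [ 0.5016 -0.0079] L,W 62.5 37.3 long-axis -68.5 n 1467
0.0368
w1 bar c [0.5267 0.0013] L,W 55.9 14.2 long-axis -68.4 n 565
0.0106
w1 tray c [0.5517 0.203 ] L,W 412.2 207.1 long-axis 16.1 n 1538
w1 ink c [ 0.5098 -0.1474] L,W 87.8 60.4 long-axis 9.1 n 245
w1 board c [ 0.6355 -0.0291] L,W 120.2 99.1 long-axis 10.8 n 415
top0 handle c [ 0.4752 -0.0144] L,W 26.6 24.0 long-axis 0.5 n 144
0.1329
top0 stampblk c [ 0.4638 -0.0246] L,W 28.1 20.1 long-axis -47.3 n 123
0.0842
top0 box c [ 0.4675 -0.025 ] L,W 65.8 60.1 long-axis -45.6 n 473
0.0666
top0 carton c [ 0.5114 -0.006 ] L,W 63.0 27.8 long-axis -76.3 n 256
0.0371
top0 bar c [ 0.4216 -0.0367] L,W 55.8 16.0 long-axis -67.4 n 171
0.0111
top0 tray c [0.4485 0.1061] L,W 113.4 79.3 long-axis 15.9 n 172
top0 ink c [ 0.5111 -0.1481] L,W 87.1 57.5 long-axis 8.6 n 122
top0 coaster c [ 0.5471 -0.3852] L,W 87.6 86.2 long-axis -3.1 n 116
top0 board c [ 0.6542 -0.0411] L,W 147.6 68.0 long-axis 10.8 n 174
top0 spL c [0.3948 0.2329] L,W 72.1 70.9 long-axis 89.2 n 97
top0 spR c [ 0.7013 -0.3698] L,W 76.0 75.6 long-axis -46.2 n 92
```

Request:
{"name": "move_arm", "arguments": {
  "moves": [6, 2.2, -0.5, 2, 0, 0, 0, 6, 0, 0, 4.5, 0, 0, 0, 6, 0, 0, 4.5, 0, 0, 0, 6, 0, 0, 4.5, 0, 0, 0, 6, 0, 0, 2.2, 0, 0, 0, 6, 0, 0, 0, 0, 0, 0]
}}

```text
clock: 2.25
tool_pos: [0.4694, -0.0101, 0.1524]
orientation: [179.8, 0.3, -20.0]
force: [-0.2, 0.3, 0.2]
opening: 0.0604
gripper_force: 0.0
```

```bash
python3 -c "
from h import *
go(.4722,-.0146,.101);print(ctrl.get_obs()['joint_pos'].round(1))"
```

```text
pose [ 0.4694 -0.0101  0.1524] [179.77   0.32 -19.99] shift cm [0.44 0.31 5.14] norm 5.2 turn [0.004 0.006 0.   ]
[ 22.8   5.5 -30.8  -0.1 -54.   47.2]
```

Request:
{"name": "move_arm", "arguments": {
  "moves": [6, 0.4, 0.3, 2, 0, 0, 0, 6, 0, 0, 2, 0, 0, 0, 6, 0, 0, 1.1, 0, 0, 0, 6, 0, 0, 0, 0, 0, 0]
}}

```text
clock: 2.65
tool_pos: [0.4745, -0.0142, 0.1044]
orientation: [180.0, 0.1, -20.0]
force: [-0.5, -0.4, 0.5]
opening: 0.0602
gripper_force: 0.0
```

```bash
python3 -c "
from h import *
go(.4722,-.0146,.101)"
```

```text
pose [ 0.4745 -0.0142  0.1044] [ 1.7996e+02  5.0000e-02 -2.0000e+01] shift cm [-0.2   0.12  0.34] norm 0.4 turn [0.001 0.001 0.   ]
```

Request:
{"name": "move_arm", "arguments": {
  "moves": [6, -0.1, 0.1, 0.3, 0, 0, 0, 6, 0, 0, 0, 0, 0, 0, 2, 0, 0, 0, 0, 0, 0, 1.5, 0, 0, 0, 0, 0, 0, 1.5, 0, 0, 0, 0, 0, 0, 1.5, 0, 0, 0, 0, 0, 0, 1.5, 0, 0, 0, 0, 0, 0, 1.5, 0, 0, 0, 0, 0, 0]
}}

```text
clock: 3.45
tool_pos: [0.4737, -0.0151, 0.1017]
orientation: [-180.0, -0.0, -20.0]
force: [-0.5, 0.6, 0.4]
opening: 0.0248
gripper_force: 30.0
```

```bash
python3 -c "
from h import *
go(.4722,-.0146,.101)"
```

```text
pose [ 0.4737 -0.0151  0.1017] [-1.7998e+02 -2.0000e-02 -2.0040e+01] shift cm [-0.16  0.01  0.07] norm 0.2 turn [-0. -0.  0.]
```

Request:
{"name": "move_arm", "arguments": {
  "moves": [1.5, 0, 0, -2, 0, 0, 0, 1.5, 0, 0, -3, 0, 0, 0, 1.5, 2.7, 3.7, 0, 0, 0, 0, 1.5, 2.7, 3.7, 0, 0, 0, 0, 1.5, 2.6, 3.8, 0, 0, 0, 0, 1.5, 0, 0, 0, 0, 0, 0.147, 1.5, 0, 0, 0, 0, 0, 0.147, 1.5, 0, 0, 0, 0, 0, 0.147]
}}

```text
clock: 4.25
tool_pos: [0.5098, -0.1486, 0.151]
orientation: [180.0, 0.1, -45.7]
force: [-0.6, 0.7, -1.1]
opening: 0.0245
gripper_force: 30.0
```

Request:
{"name": "move_arm", "arguments": {
  "moves": [1.5, 0, 0, 0, 0, 0, 0.147, 1.5, 0, 0, 0, 0, 0, 0, 1.5, 0, 0, 0, 0, 0, 0]
}}

```text
clock: 4.55
tool_pos: [0.5101, -0.1479, 0.1514]
orientation: [180.0, 0.0, -53.5]
force: [0.6, -0.8, -0.4]
opening: 0.0246
gripper_force: 30.0
```

Run:
```python
from h import *
p,d,c=snap('wrist','w2');go(.5105,-.1478,.05,-53.7)
P=cloud(c,d);z=P[...,2]; o=ctrl.get_obs()['tool_pos']
zb=o[2]-.034
print('underside expected',zb)
near=np.hypot(P[...,0]-o[0],P[...,1]-o[1])<.06
for lo in np.arange(.05,.15,.01): print(round(lo,2),(near&(z>lo)&(z<lo+.01)).sum(),end=' ')
m=near&(z>zb+.012)&(z<zb+.024);q=big(m);rect(P[q][:,:2],'blk');print(np.median(z[q]))
hs=cv2.cvtColor(p,cv2.COLOR_RGB2HSV).astype(int)
m=(hs[...,0]>80)&(hs[...,0]<120)&(z<.03)&(z>.01)&np.isfinite(z);rect(P[big(m)][:,:2],'ink')
```

```text
pose [ 0.5101 -0.1478  0.1514] [ 1.7998e+02  1.0000e-02 -5.3500e+01] shift cm [ 0.02 -0.03 10.14] norm 10.1 turn [0.    0.    0.004]
underside expected 0.1174345484949649
0.05 0 0.06 0 0.07 0 0.08 0 0.09 0 0.1 0 0.11 63 0.12 399 0.13 3089 0.14 573 blk c [ 0.5155 -0.1498] L,W 39.4 24.1 long-axis 9.2 n 3133
0.13503792924885213
ink c [ 0.5115 -0.1568] L,W 87.9 43.6 long-axis 8.9 n 5789
```

View pics/w2.png

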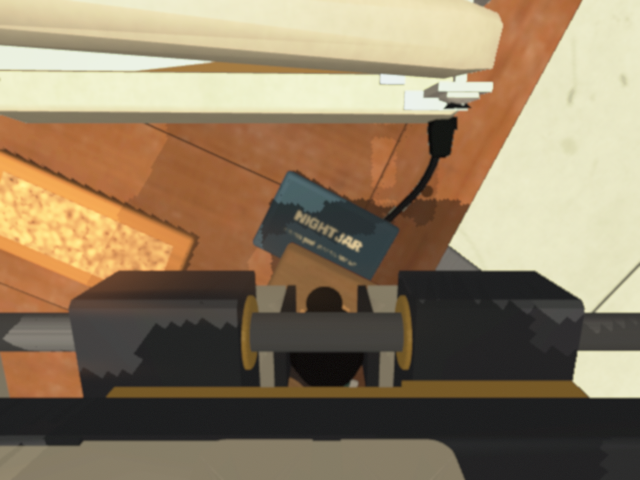

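The block (long axis 9.2°) lines up with the ink pad (8.9°) and hangs over it around (325,270), so I'm lowering it.

Request:
{"name": "move_arm", "arguments": {
  "moves": [1.5, 0.15, 0, 3, 0, 0, 0, 1.5, 0, 0, 3, 0, 0, 0, 1.5, 0, 0, 2.5, 0, 0, 0, 1.5, 0, 0, 1, 0, 0, 0, 1.5, 0, 0, 0.4, 0, 0, 0, 1.5, 0, 0, 0, 0, 0, 0, 1.5, 0, 0, 0, 0, 0, 0]
}}

```text
clock: 5.3
tool_pos: [0.5121, -0.149, 0.0537]
orientation: [-179.9, -0.1, -53.7]
force: [0.1, 0.4, 0.1]
opening: 0.0246
gripper_force: 30.0
```

Request:
{"name": "move_arm", "arguments": {
  "moves": [1.5, 0, 0, 0.2, 0, 0, 0, 1.5, 0, 0, 0.1, 0, 0, 0, 1.5, 0, 0, 0, 0, 0, 0, 1.5, 0, 0, 0, 0, 0, 0]
}}

```text
clock: 5.7
tool_pos: [0.5125, -0.1491, 0.0509]
orientation: [-179.9, -0.1, -53.7]
force: [0.8, 0.8, 5.4]
opening: 0.0243
gripper_force: 30.0
```

Request:
{"name": "move_arm", "arguments": {
  "moves": [6, 0, 0, 0, 0, 0, 0, 6, 0, 0, 0, 0, 0, 0, 6, 0, 0, 0, 0, 0, 0, 6, 0, 0, -3, 0, 0, 0, 6, 0, 0, -4.5, 0, 0, 0, 6, 0, 0, -4.5, 0, 0, 0, 6, 0, 0, -4.5, 0, 0, 0, 6, 0, 0, 0, 0, 0, 0]
}}

```text
clock: 6.5
tool_pos: [0.5144, -0.1495, 0.2213]
orientation: [-179.5, -0.4, -53.7]
force: [-0.3, 0.1, -0.5]
opening: 0.0601
gripper_force: 0.0
```

```bash
cat >> h.py <<'E'
def pile(c,p,d):
    P=cloud(c,d);z=P[...,2]
    near=np.hypot(P[...,0]-.475,P[...,1]+.017)<.11
    for nm,lo,hi in[('box',.060,.074),('carton',.03,.043),('bar',.006,.018)]:
        m=near&(z>lo)&(z<hi)
        if m.sum()>30:
            q=big(m);rect(P[q][:,:2],nm)
            if nm=='box': print('circ',cv2.minEnclosingCircle((P[q][:,:2]*1000).astype(np.float32)))
    return P
E
python3 - <<'E'
from h import *
p,d,c=snap('wrist','w3');P=pile(c,p,d);z=P[...,2]
near=np.hypot(P[...,0]-.511,P[...,1]+.148)<.06
rect(P[big(near&(z>.028)&(z<.04))][:,:2],'stampblk');go(.467,-.025,.25,-53.7)
hs=cv2.cvtColor(p,cv2.COLOR_RGB2HSV).astype(int)
m=near&(hs[...,0]>80)&(hs[...,0]<120)&(z<.022)&(z>.01);q=m.astype(np.uint8);rect(P[m][:,:2],'ink')
E
```

```text
box c [ 0.4766 -0.0352] L,W 67.3 33.4 long-axis 36.6 n 2527
circ ((468.7718505859375, -24.65823745727539), 33.815673828125)
carton c [ 0.4369 -0.0429] L,W 36.8 19.0 long-axis -56.5 n 445
bar c [ 0.4155 -0.0382] L,W 42.3 15.1 long-axis -66.8 n 401
stampblk c [ 0.5117 -0.1486] L,W 50.2 30.0 long-axis 8.6 n 1317
pose [ 0.5128 -0.1491  0.218 ] [-179.7    -0.22  -53.72] shift cm [-12.7   -3.67  -3.23] norm 13.6 turn [-0.005 -0.004 -0.   ]
ink c [ 0.5104 -0.149 ] L,W 87.8 59.4 long-axis 9.2 n 3755
```

View pics/w3.png

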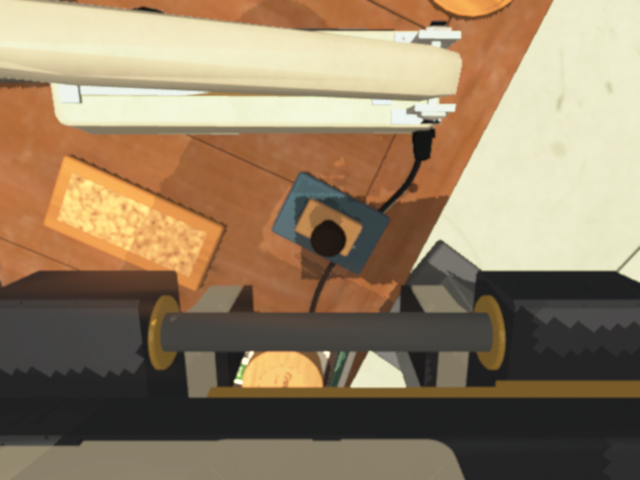

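The stamp stands within about 1.5 mm of the pad centre. The round box is just visible at (283,370), and its measured centre is (0.4688, -0.0247).

Request:
{"name": "move_arm", "arguments": {
  "moves": [8.7, -4.2, -1.3, 0, 0, 0, 0, 8.7, -4.2, -1.3, 0, 0, 0, 0, 8.7, -4.2, -1.2, 0, 0, 0, 0, 8.7, 0, 0, 4, 0, 0, 0, 8.7, 0, 0, 4, 0, 0, 0, 8.7, 0, 0, 3, 0, 0, 0, 8.7, 0, 0, 0, 0, 0, 0, 8.7, 0, 0, 0, 0, 0, 0]
}}

```text
clock: 7.35
tool_pos: [0.4669, -0.0253, 0.1044]
orientation: [179.9, 0.0, -53.7]
force: [0.6, 0.3, -0.7]
opening: 0.0867
gripper_force: 0.0
```

Run:
```python
from h import *
go(.4688,-.0247,.054,-53.7)
p,d,c=snap('wrist','w4');pile(c,p,d)
```

```text
pose [ 0.4669 -0.0253  0.1044] [ 1.7986e+02  2.0000e-02 -5.3720e+01] shift cm [ 0.07 -0.2   5.04] norm 5.0 turn [ 0.002  0.    -0.   ]
box c [ 0.4736 -0.0312] L,W 67.3 46.2 long-axis 36.3 n 10942
circ ((467.205078125, -22.598875045776367), 33.920902252197266)
carton c [ 0.4981 -0.0095] L,W 62.2 45.1 long-axis -67.5 n 4981
bar c [0.5287 0.0017] L,W 56.0 12.1 long-axis -68.7 n 1192
```

Request:
{"name": "move_arm", "arguments": {
  "moves": [8.7, -0.1, -0.2, 2, 0, 0, 0, 8.7, 0, 0, 2, 0, 0, 0, 8.7, 0, 0, 1, 0, 0, 0, 8.7, 0, 0, 0, 0, 0, 0, 6, 0, 0, 0, 0, 0, 0, 6, 0, 0, 0, 0, 0, 0, 6, 0, 0, 0, 0, 0, 0, 6, 0, 0, 0, 0, 0, 0]
}}

```text
clock: 8.2
tool_pos: [0.4688, -0.0229, 0.0554]
orientation: [-179.9, -0.0, -53.7]
force: [-0.4, 0.0, 5.8]
opening: 0.0673
gripper_force: 30.0
```

Request:
{"name": "move_arm", "arguments": {
  "moves": [6, 0, 0, -2, 0, 0, 0, 6, 0, 0, -4, 0, 0, 0, 6, 0, 0, -4.5, 0, 0, 0, 6, 0, 0, -4.5, 0, 0, 0, 6, 0, 0, -4.5, 0, 0, 0, 6, 4.2, 1.9, 0, 0, 0, 0, 6, 4.2, 1.9, 0, 0, 0, 0, 6, 4.2, 1.9, 0, 0, 0, 0]
}}

```text
clock: 9.0
tool_pos: [0.497, -0.1593, 0.2504]
orientation: [-179.9, -0.0, -53.6]
force: [1.7, 1.6, -0.3]
opening: 0.0673
gripper_force: 30.0
```

Request:
{"name": "move_arm", "arguments": {
  "moves": [6, 4.2, 1.9, 0, 0, 0, 0, 6, 4.2, 1.9, 0, 0, 0, 0, 6, 4.2, 1.9, 0, 0, 0, 0, 6, 0, 0, 0, 0, 0, 0, 6, 0, 0, 0, 0, 0, 0]
}}

```text
clock: 9.5
tool_pos: [0.5248, -0.2945, 0.2486]
orientation: [179.9, 0.1, -53.9]
force: [-0.4, 0.6, -0.3]
opening: 0.0674
gripper_force: 30.0
```

Run:
```python
from h import *
p,d,c=snap('wrist','w5');P=cloud(c,d);z=P[...,2]
go(.547,-.385,.25,-53.7); o=ctrl.get_obs();print(o['force'],o['opening'])
m=(np.hypot(P[...,0]-.547,P[...,1]+.385)<.07)&(z>.0035)&(z<.016)
q=big(m); a=(P[q][:,:2]*1000).astype(np.float32); print(cv2.minEnclosingCircle(a)); rect(a/1000,'coaster')
```

```text
pose [ 0.5249 -0.2936  0.249 ] [ 1.7997e+02  7.0000e-02 -5.3800e+01] shift cm [ 8.68  3.61 -0.11] norm 9.4 turn [ 0.001  0.001 -0.002]
[-0.23149747  0.13977818 -0.34017148] 0.06736136529134829
((547.4239501953125, -389.0594787597656), 48.05262756347656)
coaster c [ 0.5478 -0.3888] L,W 94.9 94.8 long-axis 40.5 n 9130
```

View pics/w5.png

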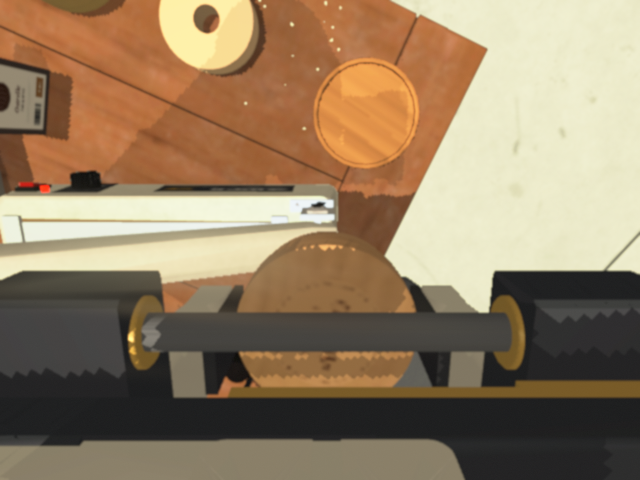

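The coaster is at (366,112), clear of the sealer arm on the left. Its depth gives a centre of (0.5475, -0.389).

Request:
{"name": "move_arm", "arguments": {
  "moves": [6, 4.5, 1.9, 0, 0, 0, 0, 6, 4.5, 1.9, 0, 0, 0, 0, 6, 0, 0, 4, 0, 0, 0, 6, 0, 0, 4, 0, 0, 0, 6, 0, 0, 4, 0, 0, 0, 6, 0, 0, 4, 0, 0, 0, 6, 0, 0, 3, 0, 0, 0, 6, 0, 0, 0, 0, 0, 0]
}}

```text
clock: 10.35
tool_pos: [0.5454, -0.3857, 0.0553]
orientation: [179.8, 0.4, -53.7]
force: [-0.5, 0.4, -0.4]
opening: 0.0673
gripper_force: 30.0
```

Run:
```python
from h import *
go(.5475,-.389,.0244,-53.7)
```

```text
pose [ 0.5454 -0.3857  0.0553] [179.79   0.41 -53.68] shift cm [0.41 0.02 3.09] norm 3.1 turn [0.004 0.007 0.   ]
```

Request:
{"name": "move_arm", "arguments": {
  "moves": [6, 0, 0, 1, 0, 0, 0, 6, 0, 0, 1, 0, 0, 0, 6, 0, 0, 0, 0, 0, 0, 6, 0, 0, 0, 0, 0, 0, 6, 0, 0, 0, 0, 0, 0]
}}

```text
clock: 10.85
tool_pos: [0.5486, -0.3889, 0.0406]
orientation: [-180.0, -0.1, -53.7]
force: [-0.4, 0.2, -2.0]
opening: 0.0675
gripper_force: 30.0
```

Run:
```python
from h import *
go(.5475,-.389,.0244,-53.7)
```

```text
pose [ 0.5486 -0.3889  0.0406] [-1.7996e+02 -8.0000e-02 -5.3730e+01] shift cm [-0.06  0.09  1.62] norm 1.6 turn [-0.001 -0.001 -0.001]
```

Request:
{"name": "move_arm", "arguments": {
  "moves": [6, -0.05, 0.1, 0.8, 0, 0, 0, 6, 0, 0, 0.5, 0, 0, 0, 6, 0, 0, 0.3, 0, 0, 0, 6, 0, 0, 0, 0, 0, 0, 6, 0, 0, 0, 0, 0, 0]
}}

```text
clock: 11.35
tool_pos: [0.5465, -0.3888, 0.0244]
orientation: [180.0, 0.0, -53.7]
force: [-4.9, 2.9, 9.6]
opening: 0.0678
gripper_force: 30.0
```

Request:
{"name": "move_arm", "arguments": {
  "moves": [8.7, 0, 0, -0.1, 0, 0, 0, 8.7, 0, 0, 0, 0, 0, 0, 8.7, 0, 0, 0, 0, 0, 0, 8.7, 0, 0, -3, 0, 0, 0, 8.7, 0, 0, -4, 0, 0, 0, 8.7, 0, 0, -4.5, 0, 0, 0, 8.7, 0, 0, -4.5, 0, 0, 0, 8.7, 0, 0, -4.5, 0, 0, 0]
}}

```text
clock: 12.15
tool_pos: [0.5467, -0.3888, 0.2312]
orientation: [180.0, 0.0, -53.7]
force: [0.8, 0.7, 0.7]
opening: 0.0868
gripper_force: 0.0
```

Request:
{"name": "move_arm", "arguments": {
  "moves": [8.7, -4.2, -1.9, 0, 0, 0, 0, 8.7, -4.2, -1.9, 0, 0, 0, 0, 8.7, 0, 0, 0, 0, 0, 0, 8.7, 0, 0, 0, 0, 0, 0]
}}

```text
clock: 12.55
tool_pos: [0.528, -0.2978, 0.2301]
orientation: [-180.0, -0.0, -53.6]
force: [1.1, 0.2, 0.3]
opening: 0.0868
gripper_force: 0.0
```

Run:
```python
from h import *
p,d,c=snap('wrist','w6');P=cloud(c,d);z=P[...,2]
n=(np.hypot(P[...,0]-.5475,P[...,1]+.389)<.07)
for nm,lo,hi in(('box',.03,.045),('coaster',.0035,.016)):
  q=big(n&(z>lo)&(z<hi)); a=(P[q][:,:2]*1000).astype(np.float32); print(nm,cv2.minEnclosingCircle(a),z[q].mean())
go(.47,-.02,.30,-68.5)
p,d,c=snap('top');np.savez('top1',p=p,d=d);pile(c,p,d)
```

```text
box ((544.4747314453125, -388.338134765625), 33.9601936340332) 0.035651441908235444
coaster ((547.7059936523438, -388.9605407714844), 48.004730224609375) 0.007113351240947673
pose [ 0.5282 -0.2986  0.2298] [-1.7999e+02 -3.0000e-02 -5.3680e+01] shift cm [-25.89 -11.81  -7.03] norm 29.3 turn [-0.    -0.001  0.259]Traceback (most recent call last):
  File "<stdin>", line 7, in <module>
  File "h.py", line 44, in pile
    q=big(m);rect(P[q][:,:2],nm)
  File "h.py", line 35, in big
    k=l[seed[1],seed[0]] if seed is not None and l[seed[1],seed[0]] else 1+np.argmax(s[1:,4])
                                                                           ~~~~~~~~~^^^^^^^^^
    return _wrapfunc(a, 'argmax', axis=axis, out=out, **kwds)
    return bound(*args, **kwds)
ValueError: attempt to get argmax of an empty sequence
```

The box is flat but 3 mm off the coaster's centre, so I'll regrasp it and shift it.

Request:
{"name": "move_arm", "arguments": {
  "moves": [8.7, 4.1, 2.0, 0, 0, 0, 0, 8.7, 4.1, 2.0, 0, 0, 0, 0, 8.7, 0, 0, 4, 0, 0, 0, 8.7, 0, 0, 4, 0, 0, 0, 8.7, 0, 0, 4, 0, 0, 0, 8.7, 0, 0, 4, 0, 0, 0, 8.7, 0, 0, 0, 0, 0, 0, 8.7, 0, 0, 0, 0, 0, 0]
}}

```text
clock: 13.45
tool_pos: [0.5439, -0.3894, 0.0692]
orientation: [179.9, 0.1, -53.8]
force: [0.7, 0.5, 2.0]
opening: 0.0872
gripper_force: 0.0
```

Run:
```python
from h import *
go(.5445,-.3883,.025,-53.7)
```

```text
pose [ 0.5439 -0.3894  0.0692] [ 1.799e+02  7.000e-02 -5.376e+01] shift cm [-0.05 -0.12  4.42] norm 4.4 turn [ 0.002  0.001 -0.001]
```

Request:
{"name": "move_arm", "arguments": {
  "moves": [8.7, -0.05, -0.1, 2, 0, 0, 0, 8.7, 0, 0, 1.5, 0, 0, 0, 8.7, 0, 0, 0.8, 0, 0, 0, 8.7, 0, 0, 0, 0, 0, 0, 6, 0, 0, 0, 0, 0, 0, 6, 0, 0, 0, 0, 0, 0, 6, 0, 0, 0, 0, 0, 0, 6, 0, 0, 0, 0, 0, 0]
}}

```text
clock: 14.25
tool_pos: [0.5451, -0.3876, 0.0274]
orientation: [-180.0, -0.1, -53.7]
force: [-0.6, 0.7, 3.3]
opening: 0.0673
gripper_force: 30.0
```

Run:
```python
from h import *
go(.5477,-.3889,.025,-53.7)
```

```text
pose [ 0.5451 -0.3876  0.0274] [-1.7997e+02 -6.0000e-02 -5.3720e+01] shift cm [ 0.26 -0.13  0.24] norm 0.4 turn [-0.001 -0.001 -0.   ]
```

Request:
{"name": "move_arm", "arguments": {
  "moves": [6, 0, 0, -0.3, 0, 0, 0, 6, 0.25, -0.15, 0, 0, 0, 0, 6, 0, 0, 0, 0, 0, 0, 6, 0, 0, 0, 0, 0, 0, 6, 0, 0, 0.3, 0, 0, 0, 6, 0, 0, 0, 0, 0, 0, 8.7, 0, 0, 0, 0, 0, 0, 8.7, 0, 0, 0, 0, 0, 0]
}}

```text
clock: 15.05
tool_pos: [0.5473, -0.3885, 0.0265]
orientation: [-180.0, -0.0, -53.7]
force: [0.2, -0.2, 0.6]
opening: 0.0781
gripper_force: 0.0
```

Request:
{"name": "move_arm", "arguments": {
  "moves": [8.7, 0, 0, 0, 0, 0, 0, 8.7, 0, 0, -3, 0, 0, 0, 8.7, 0, 0, -4, 0, 0, 0, 8.7, 0, 0, -4.5, 0, 0, 0, 8.7, 0, 0, -4.5, 0, 0, 0, 8.7, 0, 0, -4.5, 0, 0, 0, 8.7, -4.2, -1.9, 0, 0, 0, 0, 8.7, -4.2, -1.9, 0, 0, 0, 0]
}}

```text
clock: 15.85
tool_pos: [0.5286, -0.2982, 0.2327]
orientation: [-179.9, -0.1, -53.9]
force: [0.3, 0.2, -0.9]
opening: 0.087
gripper_force: 0.0
```

Run:
```python
from h import *
p,d,c=snap('wrist');P=cloud(c,d);z=P[...,2]
n=(np.hypot(P[...,0]-.5475,P[...,1]+.389)<.07)
for nm,lo,hi in(('box',.03,.045),('coaster',.0035,.016)):
  q=big(n&(z>lo)&(z<hi)); a=(P[q][:,:2]*1000).astype(np.float32); print(nm,cv2.minEnclosingCircle(a),z[q].mean())
go(.47,-.02,.30,-68.5)
```

```text
box ((546.58984375, -389.475341796875), 33.93571472167969) 0.035651383234122855
coaster ((547.6089477539062, -388.88714599609375), 47.867332458496094) 0.007117037683838444
pose [ 0.5264 -0.2925  0.2323] [-1.7986e+02  6.0000e-02 -5.3760e+01] shift cm [-25.32 -11.58  -6.72] norm 28.6 turn [-0.002  0.001  0.257]
```

Request:
{"name": "move_arm", "arguments": {
  "moves": [8.7, -4.2, -1.9, -1.2, 0, 0, 0, 8.7, -4.2, -1.9, -1.2, 0, 0, 0, 8.7, -4.2, -1.9, -1.2, 0, 0, 0, 8.7, -4.2, -1.9, -1.1, 0, 0, 0, 8.7, -4.2, -2.0, -1, 0, 0, 0, 8.7, -4.3, -2.0, -1, 0, 0, 0, 8.7, 0, 0, 0, 0, 0, -0.1458, 8.7, 0, 0, 0, 0, 0, -0.1458]
}}

```text
clock: 16.7
tool_pos: [0.472, -0.0239, 0.2992]
orientation: [-179.9, -0.0, -36.5]
force: [-0.4, 1.1, -0.4]
opening: 0.0868
gripper_force: 0.0
```

Request:
{"name": "move_arm", "arguments": {
  "moves": [8.7, 0, 0, 0, 0, 0, -0.1458, 8.7, 0, 0, 0, 0, 0, -0.1458, 8.7, 0, 0, 0, 0, 0, -0.1458, 8.7, 0, 0, 0, 0, 0, -0.1458, 8.7, 0, 0, 0, 0, 0, -0.1458, 8.7, 0, 0, 0, 0, 0, -0.1458, 8.7, 0, 0, 0, 0, 0, -0.1458, 8.7, 0, 0, 0, 0, 0, 0]
}}

```text
clock: 17.5
tool_pos: [0.472, -0.0258, 0.2984]
orientation: [-180.0, 0.0, 21.6]
force: [-0.4, 0.5, 0.3]
opening: 0.0869
gripper_force: 0.0
```

```bash
cat >> h.py <<'E'
def w(f=None):
    p,d,c=snap('wrist',f); return p,d,c,cloud(c,d)
E
python3 - <<'E'
from h import *
p,d,c,P=w('w7');pile(c,p,d);go(.47,-.02,.026,21.5)
D=np.load('top0.npz');c=(float(D['f']),float(D['cx']),float(D['cy']),D['T']);Q=cloud(c,D['d'])
m=(Q[...,2]>.06)&(Q[...,2]<.3)&(Q[...,0]>.38)&(Q[...,0]<.75)&(Q[...,1]>.12)&(Q[...,1]<.45)
a=Q[m];print('stand min x,y',a[:,:2].min(0)); i=np.argsort(a[:,0]+a[:,1]);print(a[i[:5]].round(3)); i=np.argsort(a[:,1]);print(a[i[:5]].round(3));i=np.argsort(a[:,0]);print(a[i[:5]].round(3))
E
```

```text
carton c [ 0.4734 -0.019 ] L,W 98.5 61.4 long-axis 22.4 n 5906
bar c [0.5257 0.001 ] L,W 55.2 14.1 long-axis -68.3 n 711
pose [ 0.472  -0.0257  0.2984] [-1.800e+02  1.000e-02  2.127e+01] shift cm [ 2.000e-02 -6.100e-01  2.724e+01] norm 27.3 turn [-0.     0.    -0.004]
stand min x,y [0.45239447 0.12004665]
[[0.457 0.252 0.112]
 [0.459 0.251 0.116]
 [0.456 0.254 0.119]
 [0.459 0.252 0.118]
 [0.457 0.254 0.113]]
[[0.711 0.12  0.236]
 [0.71  0.12  0.227]
 [0.711 0.12  0.203]
 [0.711 0.121 0.185]
 [0.712 0.121 0.29 ]]
[[0.452 0.266 0.122]
 [0.453 0.266 0.118]
 [0.453 0.266 0.113]
 [0.453 0.264 0.112]
 [0.453 0.264 0.107]]
```

View pics/w7.png

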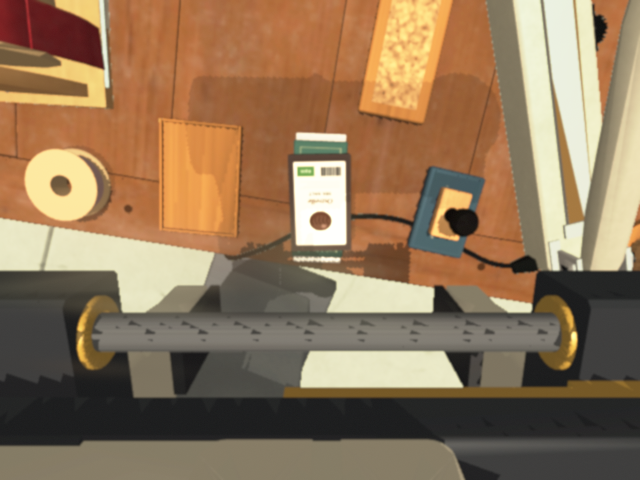

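The wrist view shows the carton at (320,200), the tray at (200,178) and the bar's wrapper ends showing under the carton.

```bash
cat >> h.py <<'E'
def place(p,P,xy,r,lo,hi,nm):
    z=P[...,2]; m=(np.hypot(P[...,0]-xy[0],P[...,1]-xy[1])<r)&(z>lo)&(z<hi)
    q=big(m); return rect(P[q][:,:2],nm)
E
python3 - <<'E'
from h import *
p,d,c,P=w()
place(p,P,(.4485,.106),.085,.0035,.016,'tray');place(p,P,(.652,-.041),.09,.006,.016,'board')
E
```

```text
tray c [0.4467 0.1081] L,W 117.9 84.6 long-axis 16.1 n 8948
board c [ 0.6348 -0.0445] L,W 114.8 70.1 long-axis 11.1 n 8379
```

Request:
{"name": "move_arm", "arguments": {
  "moves": [8.7, 0, -0.6, 4.5, 0, 0, -0.012, 8.7, 0, 0, 4.5, 0, 0, 0, 8.7, 0, 0, 4.5, 0, 0, 0, 8.7, 0, 0, 4, 0, 0, 0, 8.7, 0, 0, 3, 0, 0, 0, 8.7, 0, 0, 0, 0, 0, 0, 8.7, 0, 0, 0, 0, 0, 0]
}}

```text
clock: 18.3
tool_pos: [0.4703, -0.0202, 0.0941]
orientation: [180.0, 0.1, 22.0]
force: [0.0, -0.7, -0.2]
opening: 0.087
gripper_force: 0.0
```

Run:
```python
from h import *
p,d,c,P=w();pile(c,p,d);go(.4734,-.019,.026,22)
```

```text
carton c [ 0.4834 -0.0154] L,W 77.4 62.3 long-axis 22.5 n 17169
bar c [0.526  0.0007] L,W 55.7 14.6 long-axis -68.0 n 2508
pose [ 0.471  -0.0199  0.0949] [ 1.7997e+02 -9.0000e-02  2.2080e+01] shift cm [ 0.24 -0.    6.89] norm 6.9 turn [ 0.001 -0.002  0.001]
```

Request:
{"name": "move_arm", "arguments": {
  "moves": [8.7, 0.2, 0, 3, 0, 0, 0, 8.7, 0, 0, 2.5, 0, 0, 0, 8.7, 0, 0, 1.3, 0, 0, 0, 8.7, 0, 0, 0, 0, 0, 0, 8.7, 0, 0, 0, 0, 0, 0, 5.5, 0, 0, 0, 0, 0, 0, 5.5, 0, 0, 0, 0, 0, 0, 5.5, 0, 0, 0, 0, 0, 0]
}}

```text
clock: 19.15
tool_pos: [0.4723, -0.0192, 0.0264]
orientation: [180.0, -0.1, 22.1]
force: [-0.4, 0.5, -0.5]
opening: 0.0685
gripper_force: 0.0
```

Request:
{"name": "move_arm", "arguments": {
  "moves": [5.5, 0, 0, 0, 0, 0, 0, 5.5, 0, 0, 0, 0, 0, 0]
}}

```text
clock: 19.35
tool_pos: [0.4721, -0.0193, 0.0261]
orientation: [180.0, -0.0, 22.1]
force: [-0.9, 1.1, 6.8]
opening: 0.0619
gripper_force: 30.0
```

Request:
{"name": "move_arm", "arguments": {
  "moves": [5.5, 0, 0, -1.5, 0, 0, 0, 5.5, 0, 0, -3, 0, 0, 0, 5.5, 0, 0, -3, 0, 0, 0, 5.5, 0.8, -4.3, 0, 0, 0, 0, 5.5, 0.8, -4.3, 0, 0, 0, 0, 5.5, 0.7, -4.2, 0, 0, 0, 0.105, 5.5, 0, 0, 0, 0, 0, 0, 5.5, 0, 0, 0, 0, 0, 0]
}}

```text
clock: 20.15
tool_pos: [0.4444, 0.1087, 0.1005]
orientation: [180.0, 0.0, 16.3]
force: [0.6, -0.2, -0.9]
opening: 0.0619
gripper_force: 30.0
```

Run:
```python
from h import *
p,d,c,P=w('w8');go(.4455,.1077,.021,16.1);o=ctrl.get_obs()['tool_pos']
place(p,P,o[:2],.075,o[2]+.004,o[2]+.02,'carton');
```

```text
pose [0.4445 0.1079 0.1004] [1.7999e+02 4.0000e-02 1.6240e+01] shift cm [0.1  0.04 7.94] norm 7.9 turn [0.    0.001 0.002]
carton c [0.4718 0.1152] L,W 94.1 45.7 long-axis -73.8 n 23710
```

View pics/w8.png

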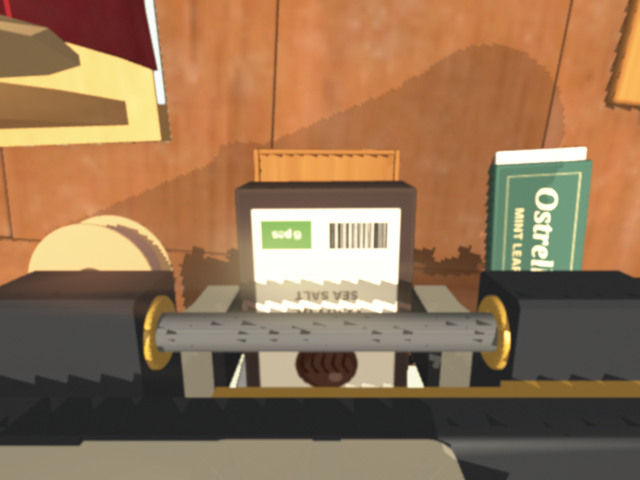

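The carton is level over the tray, with the tray's far edge at row 150 showing evenly behind it, so I'm lowering it.

Request:
{"name": "move_arm", "arguments": {
  "moves": [5.5, 0, 0, 3, 0, 0, 0, 5.5, 0, 0, 2.5, 0, 0, 0, 5.5, 0, 0, 1.5, 0, 0, 0, 5.5, 0, 0, 0.5, 0, 0, 0, 5.5, 0, 0, 0, 0, 0, 0, 5.5, 0, 0, 0, 0, 0, 0]
}}

```text
clock: 20.8
tool_pos: [0.4454, 0.1076, 0.0261]
orientation: [-180.0, -0.0, 16.1]
force: [0.7, 0.6, -1.2]
opening: 0.0621
gripper_force: 30.0
```

Run:
```python
from h import *
go(.4448,.1078,.021,16.1)
```

```text
pose [0.4454 0.1076 0.0261] [-1.7999e+02 -4.0000e-02  1.6090e+01] shift cm [-0.05 -0.04  0.51] norm 0.5 turn [-0.    -0.001 -0.   ]
```

Request:
{"name": "move_arm", "arguments": {
  "moves": [5.5, -0.05, 0, 0.3, 0, 0, 0, 5.5, 0, 0, 0.2, 0, 0, 0, 5.5, 0, 0, 0, 0, 0, 0, 5.5, 0, 0, 0, 0, 0, 0]
}}

```text
clock: 21.2
tool_pos: [0.4447, 0.1079, 0.0211]
orientation: [-180.0, -0.1, 16.1]
force: [-0.6, -0.6, 5.2]
opening: 0.0616
gripper_force: 30.0
```

Request:
{"name": "move_arm", "arguments": {
  "moves": [7.5, 0, 0, -0.05, 0, 0, 0, 7.5, 0, 0, 0, 0, 0, 0, 7.5, 0, 0, 0, 0, 0, 0, 7.5, 0, 0, -2, 0, 0, 0, 7.5, 0, 0, -4, 0, 0, 0, 7.5, 0, 0, -4.5, 0, 0, 0, 7.5, 0, 0, -4.5, 0, 0, 0, 8.7, 0, 0, -4.5, 0, 0, 0]
}}

```text
clock: 22.0
tool_pos: [0.4439, 0.1074, 0.218]
orientation: [-180.0, -0.0, 16.1]
force: [1.0, 0.6, 0.4]
opening: 0.0789
gripper_force: 0.0
```

Request:
{"name": "move_arm", "arguments": {
  "moves": [8.7, -1, 4, -3, 0, 0, -0.1, 8.7, -1, 4, -3, 0, 0, 0, 8.7, 0, 4, 0, 0, 0, 0, 8.7, 0, 0, 0, 0, 0, 0, 8.7, 0, 0, 0, 0, 0, 0]
}}

```text
clock: 22.5
tool_pos: [0.466, -0.0108, 0.2745]
orientation: [-180.0, 0.0, 21.7]
force: [0.8, -0.3, 0.2]
opening: 0.087
gripper_force: 0.0
```

Run:
```python
from h import *
p,d,c,P=w('w9')
place(p,P,(.4467,.1081),.085,.0035,.014,'tray');place(p,P,(.4467,.1081),.085,.027,.037,'carton')
place(p,P,(.472,-.02),.085,.006,.016,'bar');place(p,P,(.652,-.041),.09,.006,.016,'board')
go(.472,-.02,.014,22)
```

```text
tray c [0.4467 0.1077] L,W 118.2 83.6 long-axis 16.0 n 2476
carton c [0.4462 0.1072] L,W 98.5 62.7 long-axis 16.4 n 6841
bar c [ 0.4724 -0.0179] L,W 128.3 56.0 long-axis 19.4 n 6764
board c [ 0.6313 -0.0452] L,W 107.8 70.1 long-axis 11.0 n 8803
pose [ 0.4659 -0.0101  0.2744] [-1.7998e+02  5.0000e-02  2.1780e+01] shift cm [ 0.22  1.16 26.04] norm 26.1 turn [-0.     0.001 -0.004]
```

View pics/w9.png

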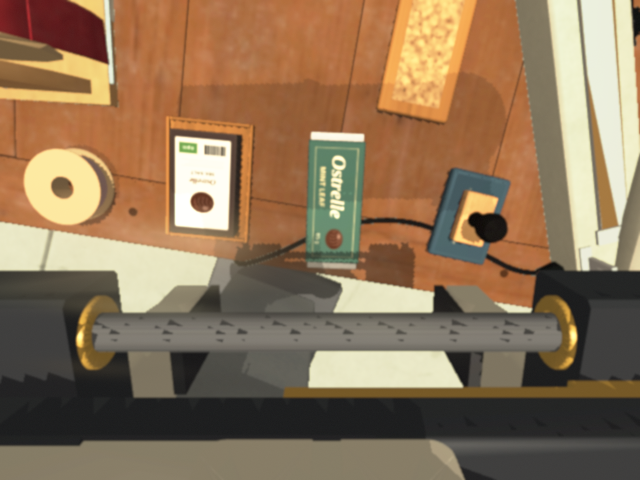

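The carton is centred in the tray at (208,180). The bar lies clear at (336,200), with the black cord crossing near rows 220-240, and the board is at (430,60).

Request:
{"name": "move_arm", "arguments": {
  "moves": [8.7, 0.8, 1.0, 4, 0, 0, 0.042, 8.7, 0, 0, 4.5, 0, 0, 0, 8.7, 0, 0, 4.5, 0, 0, 0, 8.7, 0, 0, 4, 0, 0, 0, 8.7, 0, 0, 0, 0, 0, 0, 8.7, 0, 0, 0, 0, 0, 0]
}}

```text
clock: 23.15
tool_pos: [0.4774, -0.0155, 0.1053]
orientation: [180.0, 0.1, 19.6]
force: [0.2, -0.0, 1.6]
opening: 0.0866
gripper_force: 0.0
```

Run:
```python
from h import *
p,d,c,P=w()
x,y,a=place(p,P,(.472,-.02),.09,.007,.018,'bar');go(.477,-.0162,.011,20)
hs=cv2.cvtColor(p,cv2.COLOR_RGB2HSV).astype(int)
g=(hs[...,0]>60)&(hs[...,0]<95)&(hs[...,1]>80)&(np.hypot(P[...,0]-.472,P[...,1]+.02)<.09)
rect(P[big(g)][:,:2],'green')
```

```text
bar c [ 0.4854 -0.0133] L,W 98.0 56.2 long-axis 19.5 n 14276
pose [ 0.4784 -0.0153  0.1064] [ 1.7997e+02 -7.0000e-02  1.9550e+01] shift cm [-0.18  0.03  9.54] norm 9.5 turn [ 0.001 -0.001 -0.008]Traceback (most recent call last):
  File "<stdin>", line 6, in <module>
  File "h.py", line 35, in big
    k=l[seed[1],seed[0]] if seed is not None and l[seed[1],seed[0]] else 1+np.argmax(s[1:,4])
                                                                           ~~~~~~~~~^^^^^^^^^
    return _wrapfunc(a, 'argmax', axis=axis, out=out, **kwds)
    return bound(*args, **kwds)
ValueError: attempt to get argmax of an empty sequence
```

Request:
{"name": "move_arm", "arguments": {
  "moves": [8.7, 0, 0, 3.5, 0, 0, 0, 8.7, 0, 0, 3, 0, 0, 0, 8.7, 0, 0, 2, 0, 0, 0, 8.7, 0, 0, 0.6, 0, 0, 0, 8.7, 0, 0, 0, 0, 0, 0, 8.7, 0, 0, 0, 0, 0, 0]
}}

```text
clock: 23.8
tool_pos: [0.4789, -0.0156, 0.0156]
orientation: [180.0, -0.2, 19.5]
force: [-0.7, 0.4, -0.3]
opening: 0.0871
gripper_force: 0.0
```

Request:
{"name": "move_arm", "arguments": {
  "moves": [8.7, 0, 0, 0.3, 0, 0, 0, 8.7, 0, 0, 0.1, 0, 0, 0, 5, 0, 0, 0, 0, 0, 0, 5, 0, 0, 0, 0, 0, 0, 5, 0, 0, 0, 0, 0, 0, 5, 0, 0, 0, 0, 0, 0, 5, 0, 0, 0, 0, 0, 0, 5, 0, 0, 0, 0, 0, 0]
}}

```text
clock: 24.6
tool_pos: [0.4774, -0.0162, 0.0099]
orientation: [180.0, 0.0, 19.4]
force: [-0.2, -0.2, 0.4]
opening: 0.0554
gripper_force: 30.0
```

Before lifting, I'm checking how close the gripper body comes to the sealer arm and paper bag at the board, for different grip offsets along the bar.

Run:
```python
from h import *
A=[]
for n in('top0','w1','scene0'):
    D=np.load(n+'.npz');c=(float(D['f']),float(D['cx']),float(D['cy']),D['T']);Q=cloud(c,D['d']).reshape(-1,3)
    k=(Q[:,2]>.06)&(Q[:,2]<.5)&(np.hypot(Q[:,0]-.65,Q[:,1]+.04)<.3)&(Q[:,0]>.5)
    if n!='top0': k&=Q[:,1]<-.08   # arm only
    A.append(Q[k])
A=np.vstack(A); a=np.radians(11); ux=np.array([np.cos(a),np.sin(a)]);uy=np.array([np.sin(a),-np.cos(a)])
for off in(.005,-.01,-.025,-.04,-.05):
    t=np.array([.652,-.0412])+off*ux; r=A[:,:2]-t
    x=r@ux;y=r@uy
    for nm,s in(('sealer',y>0),('bag',y<0)):
        g=np.hypot(np.maximum(abs(x)-.039,0),np.maximum(abs(y)-.0965,0)); g[~s]=9
        i=g.argmin();print(off,nm,'gap mm',round(g[i]*1000,1),'at',A[i].round(3),end=' | ')
    print()
```

```text
0.005 sealer gap mm 0.0 at [ 0.711 -0.128  0.186] | 0.005 bag gap mm 52.6 at [0.709 0.104 0.201] | 
-0.01 sealer gap mm 0.6 at [ 0.698 -0.131  0.18 ] | -0.01 bag gap mm 62.5 at [0.696 0.111 0.07 ] | 
-0.025 sealer gap mm 6.0 at [ 0.687 -0.139  0.17 ] | -0.025 bag gap mm 73.8 at [0.696 0.111 0.07 ] | 
-0.04 sealer gap mm 11.4 at [ 0.677 -0.145  0.171] | -0.04 bag gap mm 62.5 at [ 0.504 -0.021  0.063] | 
-0.05 sealer gap mm 15.3 at [ 0.669 -0.15   0.161] | -0.05 bag gap mm 52.5 at [ 0.504 -0.021  0.063] |
```

At a centred grip the gripper body would hit the sealer arm. Gripping 42 mm back from the bar's centre leaves 11-13 mm, so I'm releasing, checking the cord and regripping nearer the robot.

Request:
{"name": "move_arm", "arguments": {
  "moves": [8.7, 0, 0, 0, 0, 0, 0, 8.7, 0, 0, 0, 0, 0, 0, 8.7, 0, 0, 0, 0, 0, 0, 8.7, 0, 0, -3, 0, 0, 0, 8.7, 0, 0, -4, 0, 0, 0, 8.7, -2.4, 0, -4, 0, 0, 0, 8.7, -2.4, 0, -4, 0, 0, 0, 8.7, 0, 0, 0, 0, 0, 0]
}}

```text
clock: 25.4
tool_pos: [0.4326, -0.0323, 0.165]
orientation: [180.0, -0.5, 19.5]
force: [0.3, 0.6, 0.7]
opening: 0.087
gripper_force: 0.0
```

Run:
```python
from h import *
p,d,c,P=w('w10');z=P[...,2]
x,y,a=place(p,P,(.472,-.02),.09,.007,.018,'bar')
r=np.radians(a);u=np.array([np.cos(r),np.sin(r)]);v=np.array([u[1],-u[0]]);t=np.array([x,y])-.042*u
go(t[0],t[1],.012,a)
q=P[...,:2]-t; sx=q@u; sy=q@v
for s in(1,-1):
    m=(abs(sx)<.014)&(s*sy>.030)&(s*sy<.068); print('finger zone max z',np.nanpercentile(z[m],[50,90,99,100]).round(4),m.sum())
    k=m&(p.max(2)<70);print('dark',k.sum(),np.nanpercentile(z[k],[50,95]) if k.sum() else '', np.percentile(sx[k],[0,100]) if k.sum() else '')
```

```text
bar c [ 0.4731 -0.019 ] L,W 124.1 56.1 long-axis 19.4 n 13063
pose [ 0.4327 -0.032   0.1627] [-179.99   -0.38   19.45] shift cm [-0.06  0.11 15.07] norm 15.1 turn [-0.    -0.007  0.001]
finger zone max z [0.1825 0.2223 0.2332 0.2363] 6134
dark 1421 [0.19551614 0.23288772] [-0.01046171  0.01399706]
finger zone max z [0.1939 0.2266 0.2371 0.2408] 7018
dark 2430 [0.20175399 0.23585933] [-0.01378382  0.01399257]
```

View pics/w10.png

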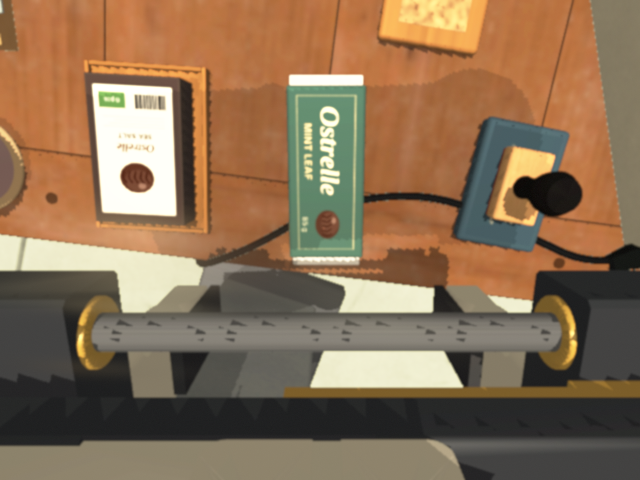

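The bar lies at (326,165). The cord meets its left side near (285,230) and its right side near (365,200), so I need the cord's height.

Run:
```python
from h import *
p,d,c,P=w()
for u in(230,245,260,275,285,370,385,400,430):
    col=p[180:262,u].max(1).astype(int); v=180+np.argmin(col) ; print(u,v,col.min(),P[v,u].round(4),'bg',P[v-12,u,2].round(4))
```

```text
230 254 68 [0.3906 0.0311 0.0053] bg -0.0005
245 248 65 [0.3994 0.0214 0.0062] bg 0.0004
260 241 56 [0.4086 0.0122 0.0063] bg -0.0003
275 233 48 [0.4184 0.0032 0.0065] bg 0.0004
285 227 43 [ 0.4252 -0.0025  0.0055] bg -0.0002
370 197 28 [ 0.4682 -0.0552  0.0063] bg 0.0006
385 196 27 [ 0.4726 -0.0655  0.006 ] bg -0.0014
400 195 26 [ 0.4769 -0.076   0.0049] bg 0.0005
430 196 24 [ 0.4838 -0.0971  0.0064] bg -0.0003
```

The cord stands 6 mm high and is in the way of a rear grip here. I'll pick the bar at its old grip point, set it down 4.5 cm further forward clear of the cord, then regrip at the rear.

Request:
{"name": "move_arm", "arguments": {
  "moves": [8.7, 4.8, 0, 0, 0, 0, 0, 8.7, 0, 0, 4.5, 0, 0, 0, 8.7, 0, 0, 4.5, 0, 0, 0, 8.7, 0, 0, 4, 0, 0, 0, 8.7, 0, 0, 1.2, 0, 0, 0, 8.7, 0, 0, 0, 0, 0, 0, 8.7, 0, 0, 0, 0, 0, 0, 8.7, 0, 0, 0, 0, 0, 0]
}}

```text
clock: 26.3
tool_pos: [0.4781, -0.016, 0.0184]
orientation: [180.0, -0.1, 19.5]
force: [-0.0, -0.2, 0.7]
opening: 0.0869
gripper_force: 0.0
```

Run:
```python
from h import *
go(.478,-.0168,.011,19.4)
```

```text
pose [ 0.4781 -0.016   0.0184] [ 1.7999e+02 -6.0000e-02  1.9460e+01] shift cm [-0.03  0.08  0.74] norm 0.7 turn [ 0.    -0.001  0.001]
```

Request:
{"name": "move_arm", "arguments": {
  "moves": [8.7, 0, 0.05, 0.4, 0, 0, 0, 8.7, 0, 0, 0.3, 0, 0, 0, 5, 0, 0, 0, 0, 0, 0, 5, 0, 0, 0, 0, 0, 0, 5, 0, 0, 0, 0, 0, 0, 5, 0, 0, 0, 0, 0, 0, 5, 0, 0, 0, 0, 0, 0, 5, 0, 0, 0, 0, 0, 0]
}}

```text
clock: 27.1
tool_pos: [0.4776, -0.0166, 0.011]
orientation: [180.0, -0.0, 19.5]
force: [-0.7, 1.0, 1.3]
opening: 0.0556
gripper_force: 30.0
```

Request:
{"name": "move_arm", "arguments": {
  "moves": [5, 0, 0, -1.5, 0, 0, 0, 5, 2.3, -0.7, 0, 0, 0, 0, 5, 2.2, -0.7, 0, 0, 0, 0, 5, 0, 0, 0, 0, 0, 0, 5, 0, 0, 0, 0, 0, 0, 5, 0, 0, 1, 0, 0, 0, 5, 0, 0, 0.4, 0, 0, 0, 5, 0, 0, 0, 0, 0, 0]
}}

```text
clock: 27.9
tool_pos: [0.5143, 0.011, 0.0112]
orientation: [180.0, 0.1, 19.4]
force: [-0.7, -0.5, 0.2]
opening: 0.0557
gripper_force: 30.0
```

Request:
{"name": "move_arm", "arguments": {
  "moves": [8.7, 0, 0, 0, 0, 0, 0, 8.7, 0, 0, 0, 0, 0, 0, 8.7, 0, 0, 0, 0, 0, 0, 8.7, 0, 0, -3, 0, 0, 0, 8.7, -2.4, 0, 0, 0, 0, 0, 8.7, -2.4, 0, 0, 0, 0, 0, 8.7, 0, 0, 0, 0, 0, 0, 8.7, 0, 0, 0, 0, 0, 0]
}}

```text
clock: 28.7
tool_pos: [0.4702, -0.0045, 0.0423]
orientation: [180.0, -0.1, 19.5]
force: [0.6, 0.0, -0.0]
opening: 0.087
gripper_force: 0.0
```

Run:
```python
from h import *
p,d,c,P=w()
x,y,a=place(p,P,(.5095,.0095),.09,.007,.018,'bar (partial)')
go(.468,-.006,.011,19.4)
```

```text
bar (partial) c [0.5136 0.0094] L,W 117.8 56.2 long-axis 19.5 n 34063
pose [ 0.4707 -0.0042  0.0422] [ 1.7999e+02 -6.0000e-02  1.9460e+01] shift cm [-0.32  0.07  3.12] norm 3.1 turn [ 0.    -0.001  0.001]
```

Request:
{"name": "move_arm", "arguments": {
  "moves": [8.7, 0, 0.1, 1.5, 0, 0, 0, 8.7, 0, 0, 1.2, 0, 0, 0, 8.7, 0, 0, 0.4, 0, 0, 0, 8.7, 0, 0, 0, 0, 0, 0, 5, 0, 0, 0, 0, 0, 0, 5, 0, 0, 0, 0, 0, 0, 5, 0, 0, 0, 0, 0, 0, 5, 0, 0, 0, 0, 0, 0]
}}

```text
clock: 29.55
tool_pos: [0.4706, -0.0053, 0.0112]
orientation: [-180.0, -0.0, 19.4]
force: [0.5, 0.5, -0.3]
opening: 0.0604
gripper_force: 0.0
```

Request:
{"name": "move_arm", "arguments": {
  "moves": [5, 0, 0, 0, 0, 0, 0, 5, 0, 0, 0, 0, 0, 0, 5, 0, 0, -2, 0, 0, 0, 5, 0, 0, -2, 0, 0, 0, 5, 0, 0, 0, 0, 0, 0.107, 5, 0, 0, 0, 0, 0, 0.04, 5, 0, 0, 0, 0, 0, 0, 5, 0, 0, 0, 0, 0, 0]
}}

```text
clock: 30.35
tool_pos: [0.4702, -0.0055, 0.0508]
orientation: [180.0, 0.0, 11.1]
force: [-0.7, 0.5, -0.9]
opening: 0.0555
gripper_force: 30.0
```

Run:
```python
from h import *
p,d,c,P=w('w11');z=P[...,2]; o=ctrl.get_obs();t=o['tool_pos'];print(o['opening'],t)
x,y,a=place(p,P,t[:2]+[.04,.008],.075,.035,.06,'bar held')
place(p,P,(.652,-.041),.1,.006,.0155,'board')
a=np.radians(11);u=np.array([np.cos(a),np.sin(a)]);q=np.array([.652,-.0412])-.042*u
go(q[0],q[1],.021,11); go(q[0],q[1],.1,11)
for s in(.04,.06,.08,.10):
    m=np.hypot(P[...,0]-(t[0]+s*u[0]),P[...,1]-(t[1]+s*u[1]))<.004; print(s,np.nanmedian(z[m]).round(4))
```

```text
0.05523140277007642 [ 0.47018836 -0.00550097  0.05070785]
bar held c [0.5255 0.0042] L,W 111.5 87.2 long-axis 11.4 n 48614
board c [ 0.5913 -0.0528] L,W 69.8 26.5 long-axis -79.0 n 10920
pose [ 0.4702 -0.0055  0.0507] [1.7999e+02 3.0000e-02 1.1100e+01] shift cm [12.96  6.99  2.96] norm 15.0 turn [0.    0.001 0.002]
pose [ 0.4702 -0.0055  0.0507] [1.7999e+02 3.0000e-02 1.1100e+01] shift cm [12.95  7.   -4.94] norm 15.5 turn [0.    0.001 0.002]
0.04 0.0503
0.06 0.0503
0.08 0.0502
0.1 0.05
```

View pics/w11.png

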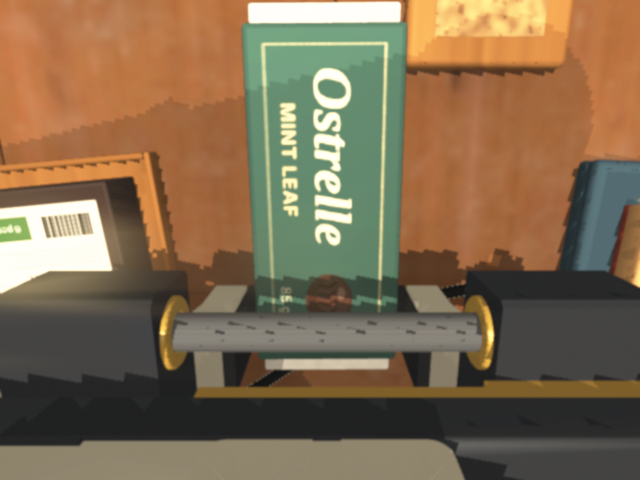

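The bar is held level (z 0.050 along its length) with the board's near edge at (490,65).

Request:
{"name": "move_arm", "arguments": {
  "moves": [5, 3.2, 1.7, -0.5, 0, 0, 0, 5, 3.2, 1.7, 0, 0, 0, 0, 5, 3.0, 1.7, 0, 0, 0, 0, 5, 1.5, 0.9, 0, 0, 0, 0, 5, 1, 0.6, 0, 0, 0, 0, 5, 0, 0, 0, 0, 0, 0, 5, 0, 0, 0, 0, 0, 0]
}}

```text
clock: 31.1
tool_pos: [0.5988, -0.0474, 0.0554]
orientation: [-180.0, 0.1, 11.0]
force: [0.3, -0.4, -0.7]
opening: 0.0558
gripper_force: 30.0
```

Run:
```python
from h import *
p,d,c,P=w('w12');z=P[...,2];o=ctrl.get_obs();t=o['tool_pos']
a=np.radians(11);u=np.array([np.cos(a),np.sin(a)]);v=np.array([u[1],-u[0]]);q=np.array([.652,-.0412])-.042*u
go(q[0],q[1],.021,11)
r=P[...,:2]-np.array([.652,-.0412]);sx=r@u;sy=r@v;zb=t[2]
m=(abs(z-zb)<.006)&(sx>-.025)&(sx<.09)&(abs(sy)<.045);rect(P[big(m)][:,:2],'bar fwd part')
m=(abs(z-.010)<.005)&(abs(sx)<.1)&(abs(sy)<.06);k=P[big(m)][:,:2]-np.array([.652,-.0412]);print('board sx',np.percentile(k@u,[0.5,99.5]),'sy',np.percentile(k@v,[.5,99.5]))
b=P[big((abs(z-zb)<.006)&(sx>-.025)&(sx<.09)&(abs(sy)<.045))][:,:2]-np.array([.652,-.0412]);print('bar sx',np.percentile(b@u,[.5,99.5]),'sy',np.percentile(b@v,[.5,99.5]))
```

```text
pose [ 0.5987 -0.0473  0.0556] [-1.7999e+02  6.0000e-02  1.1040e+01] shift cm [1.15 0.42 3.46] norm 3.7 turn [-0.     0.001  0.001]
bar fwd part c [ 0.6648 -0.0355] L,W 77.6 56.4 long-axis 11.2 n 34732
board sx [-0.02185495  0.07063429] sy [-0.03320629  0.03518087]
bar sx [-0.02446634  0.0507456 ] sy [-0.03072996  0.02431282]
```

View pics/w12.png

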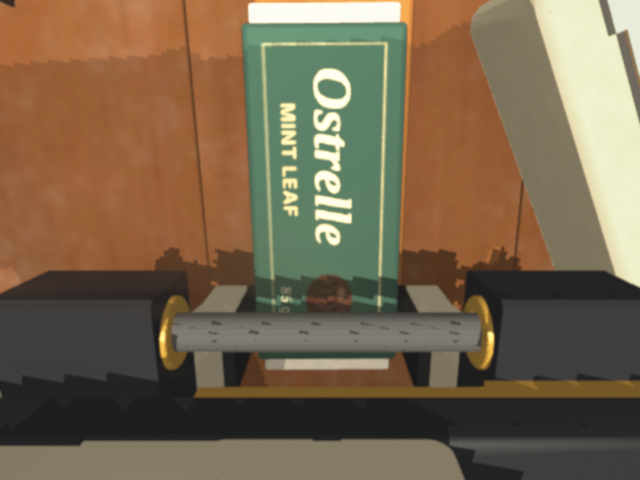

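The sealer's arm stays clear on the right, and the board shows as a sliver at (405,150). The bar needs 11 mm forward and 4 mm sideways before lowering.

Request:
{"name": "move_arm", "arguments": {
  "moves": [5, 0.7, 0.2, 0, 0, 0, 0, 5, 0.4, 0.2, 0, 0, 0, 0, 5, 0, 0, 1, 0, 0, 0, 5, 0, 0, 1, 0, 0, 0, 5, 0, 0, 0.8, 0, 0, 0, 5, 0, 0, 0, 0, 0, 0, 5, 0, 0, 0, 0, 0, 0]
}}

```text
clock: 31.85
tool_pos: [0.611, -0.0493, 0.0273]
orientation: [180.0, 0.1, 11.0]
force: [-0.2, 0.7, 0.4]
opening: 0.0558
gripper_force: 30.0
```

Run:
```python
from h import *
go(.6108,-.0492,.0212,11)
```

```text
pose [ 0.611  -0.0493  0.0273] [1.7999e+02 7.0000e-02 1.1030e+01] shift cm [-0.02 -0.02  0.61] norm 0.6 turn [0.    0.001 0.001]
```

Request:
{"name": "move_arm", "arguments": {
  "moves": [5, 0, 0, 0.4, 0, 0, 0, 5, 0, 0, 0.2, 0, 0, 0, 5, 0, 0, 0, 0, 0, 0, 5, 0, 0, 0, 0, 0, 0]
}}

```text
clock: 32.25
tool_pos: [0.6114, -0.0493, 0.022]
orientation: [180.0, -0.0, 11.0]
force: [-1.2, 0.3, 0.3]
opening: 0.0556
gripper_force: 30.0
```

Request:
{"name": "move_arm", "arguments": {
  "moves": [5, 0, 0, 0.1, 0, 0, 0, 5, 0, 0, 0, 0, 0, 0, 7.2, 0, 0, 0, 0, 0, 0, 7.2, 0, 0, 0, 0, 0, 0, 7.2, 0, 0, 0, 0, 0, 0, 7.2, 0, 0, -2, 0, 0, 0, 7.2, -1, 0, -3, 0, 0, 0, 7.2, -3, 0, -3.5, 0, 0, 0]
}}

```text
clock: 33.05
tool_pos: [0.5729, -0.0568, 0.1056]
orientation: [180.0, 0.1, 11.1]
force: [-0.2, 0.0, 0.2]
opening: 0.0719
gripper_force: 0.0
```

Request:
{"name": "move_arm", "arguments": {
  "moves": [7.2, -3, 0, -3.5, 0, 0, 0, 7.2, -3, 0, -3.5, 0, 0, 0, 7.2, -3, 0, -3.5, 0, 0, 0, 7.2, 0, 0, -3, 0, 0, 0, 7.2, 0, 0, 0, 0, 0, 0, 7.2, 0, 0, 0, 0, 0, 0]
}}

```text
clock: 33.65
tool_pos: [0.484, -0.074, 0.2417]
orientation: [-180.0, -0.1, 11.0]
force: [0.1, -0.2, -0.8]
opening: 0.0723
gripper_force: 0.0
```

Run:
```python
from h import *
p,d,c,P=w('w13');go(.5,0,.3)
place(p,P,(.652,-.041),.1,.0165,.027,'bar');place(p,P,(.652,-.041),.1,.0055,.0145,'board')
p,d,c=snap('top','top2');Q=cloud(c,d)
place(p,Q,(.652,-.041),.1,.016,.028,'bar');place(p,Q,(.652,-.041),.1,.0055,.028,'board')
place(p,Q,(.3948,.2329),.06,.02,.036,'spL');place(p,Q,(.7013,-.3698),.06,.02,.036,'spR')
D=np.load('top0.npz');Q=cloud((float(D['f']),float(D['cx']),float(D['cy']),D['T']),D['d'])
place(p,Q,(.3948,.2329),.06,.02,.036,'spL0');place(p,Q,(.7013,-.3698),.06,.02,.036,'spR0')
```

```text
pose [ 0.4835 -0.074   0.2406] [-179.98   -0.     11.01] shift cm [ 3.03 -6.95 -5.94] norm 9.6 turn [-0. -0.  0.]
bar c [ 0.6243 -0.0479] L,W 67.5 56.0 long-axis 11.6 n 5958
board c [ 0.6195 -0.0476] L,W 83.2 70.1 long-axis 11.0 n 2041Traceback (most recent call last):
  File "<stdin>", line 5, in <module>
  File "h.py", line 51, in place
    q=big(m); return rect(P[q][:,:2],nm)
  File "h.py", line 35, in big
    k=l[seed[1],seed[0]] if seed is not None and l[seed[1],seed[0]] else 1+np.argmax(s[1:,4])
                                                                           ~~~~~~~~~^^^^^^^^^
    return _wrapfunc(a, 'argmax', axis=axis, out=out, **kwds)
    return bound(*args, **kwds)
ValueError: attempt to get argmax of an empty sequence
```

View pics/top2.png

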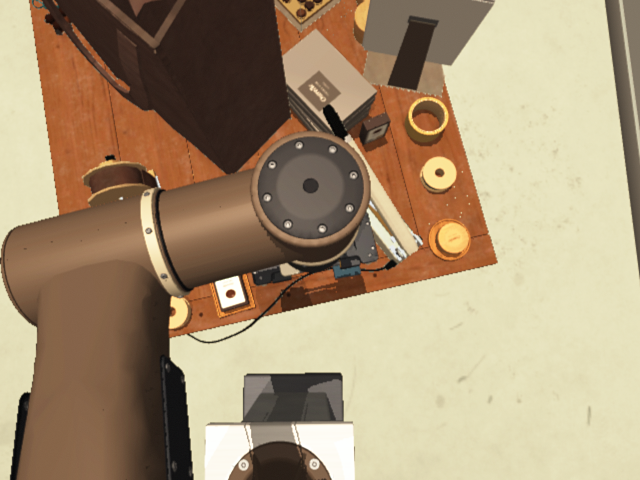

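The top view shows the carton in its tray at (232,293) and the box in the coaster at (452,238), with the spools where they were. The wrist depth gives the bar flat on the board, within about 2 mm and 0.6°. Handing in.

```bash
python3 -c "
from plant import ctrl
print(ctrl.close_job())"
```

```text
the job is handed in; nothing more can be done
None
```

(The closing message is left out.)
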